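# Turn a lens barrel on its arbor until the mark faces up, and lock the spindle

## Robot

A 7-joint arm with a two-finger parallel gripper is mounted at the origin on the work surface; the furniture and walls round the work are solid. World frame = base frame: x ahead of the robot, y to its left, z up, the work surface at z = 0. Lengths are in m, angles in rad, forces in N, time in s.
With the tool pointing down it reaches from about 0.4 to 0.875 m from the base axis. Payload 19.3 kg.
Tool frame: the origin (TCP) lies where the fingers leave the gripper's body, on its centre line; the fingertips stand bot.tip_reach ahead of it and the grasp point (between the pads) lies 54 mm ahead of it (bot.tip_reach is the distance from the TCP to the fingertips, in m); z points along the fingers, y is the line along which they close (so a half turn about z gives the same grasp; the last joint's range is limited). The gripper opens to 85 mm and grips with 20 to 120 N. Pads are 22 mm wide; open, the fingers measure 114 mm over their backs; the gripper's body (76 mm by 85 mm) begins 54 mm behind the grasp point. The pads swing forward as they close: fully open they stand 13 mm farther back than shut.
Start: joints at [-1.31, 0.521, -0.036, 1.599, 0.021, 1.021, -0.113], TCP at [0.203, 0.591, 0.304] pointing down, gripper open.
Joint ranges: [-2.91, 2.91], [-0.3, 2.13], [-1.5, 1.42], [0.17, 2.43], [-1.26, 4.41], [0.16, 1.93], [-2.52, 2.52]. Speed limits (rad/s): [1.89, 1.89, 2.39, 2.39, 3.01, 3.01, 3.01].

## Interface

Orientations are given as [roll, pitch, yaw] about the fixed x, y, z axes, in that order (R = Rz(yaw) Ry(pitch) Rx(roll)).
In Python, from workcell import bot gives the robot as it stands. The module is installed in compiled form; this text tells all that it offers.
- The arm moves only by the shell command python3 -m jog 'ROWS' [FORCE]. ROWS is JSON, a list that holds one entry, the list of rows, each a list of 7 numbers: the shift along the tool's x, y, z in mm, then the turn, a rotation vector about the tool's x, y, z in rad, then the opening, from 0 (shut) to 1 (fully open). In form: [[[tx, ty, tz, wx, wy, wz, fingers], ...]]. A call has 1 to 5 rows; each row shifts and turns the commanded pose from where the row before left it, along the tool's axes as they then stand; what a row does not reach is not made up. A row lasts 1/10 s, in which the tool goes at most 50 mm and 8.59 degrees, less where a joint would pass 70% of its speed; a pose out of reach is approached as far as the arm can. A call is refused whole if a number of a shift passes 50 or a number of a turn 0.15, either way. A call with a gripper value outside its range is refused whole. The fingers move at their own pace and stop on an object; FORCE is the grip in N (left out, the last holds). Time passes only in rows, so rows that do not move let the fingers close. It gives the time, the measured TCP pose, the force, the opening and the grip force at its end, in the units of the state.
- bot.observe(): the state, without advancing time (a new reading comes with each control period).
- bot.grab_frame(name): name is "scene" or "top" or "wrist"; returns a dict with "img" (384x512x3 uint8, red, green, blue), "intrinsics" (3x3 intrinsics, pixels), "R" (3x3) and "t" (3): a world point X has camera coordinates R X + t; the wrist camera has in their place "tool_from_camera" (4x4, takes a point from camera to tool coordinates, whose origin is the TCP and whose axes are the flange's). Camera axes: x right, y down, z forward; pixel columns grow to the right and rows downward; lengths in m; the calibration is good to about 2 mm. A picture is of the moment at which its call begins: read the wrist's pose just before it. There is no depth.
- bot.job_done(): hands the job in; it is judged then, once.
Trained networks look in a picture, given as the dict that the camera call returned (one of the last four; its "shot" number tells which), for a name from the list of things; names that differ only in an ending like _2 or _b are one class to them, and where a whole thing is asked for, a point or a joint stands for the part that bears it (a point fixed in the world has none). Each returns a list of dicts, best first, with "conf" (0 to 1); they miss things now and then, are a little off and sometimes report something else, mostly with a low value. They report only what shows in the picture. A call takes as long as a camera call.
- bot.trace(query, picture): "region" (384x512 bool, what is visible of it).
- bot.spot_point(query, picture): "xyz" ([x, y, z] in m, in world coordinates, good to about 4 mm: a listed point, or the origin of a listed thing).
The state is a dict: "clock": time; "qpos": joint angles; "qd": joint speeds; "joint_efforts": joint torques, N m; "position": TCP position; "tool_rot": TCP orientation; "force": force on the tool from outside, world axes, zero at the start; "moment": the same for the moment, N m; "grip_width": finger opening in m; "finger_force": force on a finger pad.
Only numpy, scipy, OpenCV 4.12 (cv2) and the standard library are available. Lean on these libraries where they do the work, as an engineer would, in place of code of your own. Each camera call takes 0.05 s, during which the arm holds its last target. There are 200 camera calls.

## Task

The lens barrel on the bench centres has to be read by the camera above it: take the arbor by its knurled collar and turn it until the white mark on the barrel faces straight up, then push the black index bolt on the headstock fully home, so that the spindle is locked there, and let go. The bolt may still be engaged from the last job: if the arbor does not turn, do not wrench it, but draw the bolt first. Do not touch the barrel itself, and leave the small bottle, the stopper and the tape roll where they are.

Things in the scene. Friction and masses are not known exactly. Their poses are not given: they have to be found in the camera images.
- bench_centres: Fixed grey bench centres: bed 104 x 350 x 16 mm, headstock and tailstock. Origin under the bed; z up; -x is the operator's side; y runs along the line of centres (x = 0, z = 118 mm) from the tailstock (y = -176 to -113 mm, bed end -166) to the headstock (y = 84 to 136 mm, bed end +184). A column at y = 160 mm carries the camera beam.
- camera_lens (a point): Lower end of the inspection camera that looks down on the barrel, 106 mm above the line of centres. The camera hangs from a beam 50 mm wide, underside 112 mm above this point, which runs from here along +y of bench_centres over the headstock to the column: a tool cannot stand upright over the index bolt. Above the collar there is nothing.
- collar (a point): Middle of the knurled steel collar, on the line of centres at y = -77 mm of bench_centres: 35 mm diameter, 28 mm long, the place to grip the arbor. 16 mm bare rod on either side; the barrel's flange begins 36 mm away, the tailstock 35 mm. Its axes turn with the arbor: y along the line of centres, z towards the side of the mark.
- arbor: Steel arbor with all that turns with it (collar, barrel, spindle, index wheel). Origin on the line of centres at y = 0; y along that line to the headstock, z towards the side of the mark. Turns endlessly about y, 0.05 N m friction, stays where left. At first the mark is 50 to 130 degrees from up, on the operator's side: the top of the collar must go towards +x of bench_centres.
- mark (a point): Middle of the white mark, a line 24 mm long and 2.6 mm wide along the black barrel, on its surface 26 mm from the line of centres. Its z axis points straight out of the barrel: the mark faces up when this axis is vertical.
- lens_barrel: Black lens barrel, 52 mm diameter, 70 mm long, fixed on the arbor between brass flanges; origin on the line of centres at its headstock end. Not to be touched.
- index_bolt: Index bolt. Origin at the middle of its black knob (24 mm diameter, 20 mm below to 15.5 mm above, red disc on top); z outward along the bolt, which leans 38 degrees from vertical to the operator's side. Slides 8 mm along z with 5 N friction. Starts home or drawn up to 6 mm. Drawn under 5 mm it may hold the spindle, which then yields 5 to 10 degrees springily; over 6 mm it is free.
- bolt_home (a point): Where the origin of index_bolt lies when the bolt is fully home; its housing ends 27 mm below, along the bolt. The nose enters a wheel with a notch every 30 degrees, one of which meets the bolt when the mark is up; it goes in when the wheel is within about 3.5 degrees and then centres it to about 1.5 degrees.
- dropper_bottle: Small white dropper bottle with a needle, 29 mm diameter, 115 mm high, standing on the mat; origin under its centre. To be left alone.
- black_stopper: Black rubber stopper, 43 mm diameter, 32 mm high; origin under its centre. To be left alone.
- tape_roll: Roll of paper tape lying flat, 68 mm diameter, 19 mm high; origin under its centre. To be left alone.

How it is judged:
By the outcome, as a careful person would: the job done as asked, in the order asked, and still so for the second after the job is handed in, with the robot touching nothing.
It also fails if it takes over 72 s, if anything falls off the work surface, if the arm or the gripper's body presses on something with over 40 N, if the wrist force passes 120 N, or if a joint passes its speed limit or range.

## Working session

There is one attempt and no reset: what is moved stays moved. The work goes in short steps, Python scripts to look and compute and a shell command to move; the robot and the scene stay as the last step left them, time stands still between calls to the robot, and variables do not carry over. Pictures are saved under pics/ and viewed, at most 10 in all, crops included, and the job is handed in when it is done.

```bash
mkdir -p pics; cat > h.py <<'E'
import numpy as np, cv2
from workcell import bot
from scipy.spatial.transform import Rotation as Ro
np.set_printoptions(precision=4,suppress=True)
def snap(n,f):
    p=bot.grab_frame(n); cv2.imwrite('pics/'+f,p['img'][:,:,::-1]); return p
E
python3 - <<'E'
from h import *
s=bot.observe(); print(s['clock'],s['position'],s['tool_rot'],s['force'],s['grip_width'],bot.tip_reach)
ims=[]
for n in ['scene','top','wrist']:
    p=snap(n,n+'0.png'); ims.append(p['img'])
    for q in ['bench_centres','collar','mark','arbor','camera_lens','index_bolt','bolt_home','lens_barrel','dropper_bottle','black_stopper','tape_roll']:
        r=bot.spot_point(q,p)
        print(n,q,[(np.round(a['xyz'],4).tolist(),round(a['conf'],2)) for a in r[:2]])
cv2.imwrite('pics/st.png',cv2.resize(np.vstack(ims[:2])[:,:,::-1],None,fx=.78,fy=.78))
E
```

```text
0.0 [0.2029 0.5909 0.3033] [-3.1405  0.      2.8108] [-0.0515  0.8425  1.0432] 0.08486214489223354 0.0726
scene bench_centres [([0.4688, 0.317, -0.0039], 0.88)]
scene collar [([0.3913, 0.3264, 0.1174], 0.58)]
scene mark [([0.4981, 0.3392, 0.1354], 0.82), ([0.5855, 0.3594, 0.1815], 0.62)]
scene arbor [([0.4673, 0.3214, 0.1187], 0.71), ([0.4693, 0.3166, -0.0043], 0.19)]
scene camera_lens [([0.496, 0.3378, 0.1342], 0.63), ([0.4923, 0.3184, 0.2277], 0.6)]
scene index_bolt [([0.5847, 0.3585, 0.1803], 0.52), ([0.4955, 0.338, 0.1353], 0.5)]
scene bolt_home [([0.5841, 0.3503, 0.1811], 0.57)]
scene lens_barrel [([0.5011, 0.3153, 0.12], 0.65), ([0.5837, 0.3519, 0.1824], 0.19)]
scene dropper_bottle [([0.4781, 0.5089, -0.0003], 0.85)]
scene black_stopper []
scene tape_roll [([0.512, 0.5946, 0.0009], 0.57)]
top bench_centres [([0.4665, 0.3181, 0.0007], 0.89)]
top collar [([0.3896, 0.3224, 0.1194], 0.6)]
top mark [([0.4947, 0.3399, 0.1325], 0.82)]
top arbor [([0.4655, 0.3163, 0.1186], 0.86)]
top camera_lens [([0.4917, 0.3152, 0.2231], 0.97)]
top index_bolt [([0.5841, 0.3554, 0.1805], 0.57)]
top bolt_home [([0.5879, 0.3544, 0.1865], 0.84)]
top lens_barrel [([0.5072, 0.3123, 0.12], 0.91)]
top dropper_bottle [([0.4774, 0.5067, 0.0013], 0.63), ([0.5087, 0.6013, 0.002], 0.17)]
top black_stopper [([0.5445, 0.5231, -0.002], 0.6)]
top tape_roll [([0.5868, 0.355, 0.1853], 0.69), ([0.5112, 0.5984, 0.0007], 0.57)]
wrist bench_centres []
wrist collar []
wrist mark []
wrist arbor []
wrist camera_lens []
wrist index_bolt []
wrist bolt_home [([0.4798, 0.5031, 0.0026], 0.17)]
wrist lens_barrel []
wrist dropper_bottle [([0.4772, 0.5091, 0.0027], 0.74)]
wrist black_stopper []
wrist tape_roll [([0.5136, 0.5924, 0.0017], 0.58)]
```

View pics/st.png

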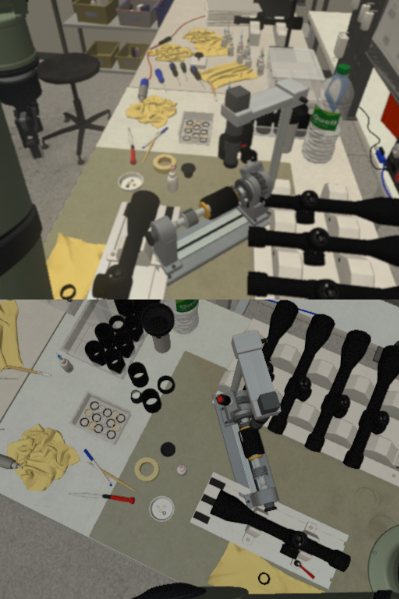

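The top/scene views show the bench at about (0.467, 0.318) with its y axis near world +x, the operator's side at world +y, and the red bolt knob at about (0.585, 0.355, 0.182). I'll fit the bench frame and work out the approach to the bolt.

```bash
cat >> h.py <<'E'
from scipy.linalg import logm, expm
def T(R,p):
    M=np.eye(4); M[:3,:3]=R; M[:3,3]=p; return M
YAW=np.radians(-4.3)
def axes():
    by=np.array([np.cos(YAW),np.sin(YAW),0]); bx=np.array([by[1],-by[0],0]); return bx,by
def tool_R(tilt_deg):
    "tool z tilted: handle leans tilt_deg toward operator side (-bx); tool y ~ -bx, x ~ -by"
    bx,by=axes(); a=np.radians(tilt_deg); up=np.array([0,0,1.])
    ax=-bx*np.sin(a)+up*np.cos(a)
    x=-by; z=-ax; y=np.cross(z,x); return np.c_[x,y,z],ax
def cur():
    s=bot.observe(); return T(Ro.from_euler('xyz',s['tool_rot']).as_matrix(),s['position']),s
def plan(Tt,C=None):
    "number of equal rows and the row, current -> target"
    if C is None: C,_=cur()
    D=np.linalg.inv(C)@Tt; w=Ro.from_matrix(D[:3,:3]).as_rotvec()
    N=int(max(np.ceil(np.linalg.norm(w)/.13),np.ceil(np.linalg.norm(D[:3,3])/.04),1))
    L=np.real(logm(D))/N; E=expm(L); wv=Ro.from_matrix(E[:3,:3]).as_rotvec()
    row=np.r_[np.round(E[:3,3]*1e3,1),np.round(wv,4)]
    print(N,'x',row.tolist(),'| total t',np.round(D[:3,3]*1e3,1),'w',np.round(w,3))
E
python3 - <<'E'
from h import *
import h
# bench yaw from spots
pts={'collar':((.3905,.3244),-.077),'o':((.4672,.3182),0),'cam':((.4918,.3165),.0245)}
R,ax=tool_R(38); B=np.array([.585,.355,.182])
print(ax,R)
plan(T(R,B+ax*.135))
E
```

```text
[0.0462 0.6139 0.788 ] [[-0.9972  0.0591 -0.0462]
 [ 0.075   0.7858 -0.6139]
 [-0.     -0.6157 -0.788 ]]
11 x [-37.5, -5.4, 3.7, 0.06, -0.0077, -0.0224] | total t [-417.   -18.8   15.5] w [ 0.66  -0.085 -0.246]
```

```bash

python3 -m jog '[[[-37.5,-5.4,3.7,0.06,-0.0077,-0.0224,1],[-37.5,-5.4,3.7,0.06,-0.0077,-0.0224,1],[-37.5,-5.4,3.7,0.06,-0.0077,-0.0224,1],[-37.5,-5.4,3.7,0.06,-0.0077,-0.0224,1],[-37.5,-5.4,3.7,0.06,-0.0077,-0.0224,1]]]'
python3 -m jog '[[[-37.5,-5.4,3.7,0.06,-0.0077,-0.0224,1],[-37.5,-5.4,3.7,0.06,-0.0077,-0.0224,1],[-37.5,-5.4,3.7,0.06,-0.0077,-0.0224,1],[-37.5,-5.4,3.7,0.06,-0.0077,-0.0224,1],[-37.5,-5.4,3.7,0.06,-0.0077,-0.0224,1]]]'
python3 -m jog '[[[-37.5,-5.4,3.7,0.06,-0.0077,-0.0224,1],[0,0,0,0,0,0,0.6],[0,0,0,0,0,0,0.6]]]'
python3 - <<'E'
from h import *
R,ax=tool_R(38); B=np.array([.585,.355,.182])
C,s=cur(); print(C,s['qpos']); plan(T(R,B+ax*.135))
for n in ['wrist','top','scene']:
    C,s=cur()
    p=snap(n,n+'1.png')
    for q in ['index_bolt','bolt_home','collar','mark','camera_lens','bench_centres','arbor']:
        r=bot.spot_point(q,p)
        print(n,q,[(np.round(a['xyz'],4).tolist(),round(a['conf'],2)) for a in r[:2]])
    if n=='wrist': print(p['intrinsics'],p['tool_from_camera'])
E
```

```text
clock: 2.3
position: [0.3763, 0.5098, 0.291]
tool_rot: [-2.838, 0.021, 2.928]
force: [-0.2, 0.2, 0.1]
grip_width: 0.0852
finger_force: 0.0
clock: 2.8
position: [0.5558, 0.4471, 0.2887]
tool_rot: [-2.536, 0.006, 3.045]
force: [0.7, 0.7, -0.2]
grip_width: 0.0853
finger_force: 0.0
clock: 3.1
position: [0.5914, 0.4373, 0.2876]
tool_rot: [-2.477, -0.001, 3.066]
force: [-0.7, 0.5, 0.1]
grip_width: 0.0586
finger_force: 0.0
[[-0.9971  0.0593 -0.0476  0.5914]
 [ 0.076   0.7851 -0.6147  0.4373]
 [ 0.0009 -0.6165 -0.7873  0.2876]
 [ 0.      0.      0.      1.    ]] [-0.8916  0.993   0.1155  0.8833  0.3155  1.7913  0.6792]
1 x [0.2, 0.0, -1.0, -0.0011, -0.0014, -0.0002] | total t [ 0.2  0.  -1. ] w [-0.001 -0.001 -0.   ]
wrist index_bolt [([0.5812, 0.3525, 0.1843], 0.58)]
wrist bolt_home [([0.5849, 0.3533, 0.1872], 0.69)]
wrist collar []
wrist mark [([0.4881, 0.3369, 0.1319], 0.6)]
wrist camera_lens [([0.4903, 0.3132, 0.225], 0.89)]
wrist bench_centres [([0.4675, 0.3215, 0.0043], 0.94)]
wrist arbor [([0.4715, 0.3168, 0.1159], 0.55)]
[[305.105    0.     253.1616]
 [  0.     305.105  188.4488]
 [  0.       0.       1.    ]] [[ 0.0016 -0.9508 -0.3099  0.0818]
 [ 1.      0.0015  0.0007 -0.0005]
 [-0.0002 -0.3099  0.9508 -0.0704]
 [ 0.      0.      0.      1.    ]]
top index_bolt []
top bolt_home []
top collar []
top mark []
top camera_lens []
top bench_centres []
top arbor []
scene index_bolt [([0.5846, 0.3575, 0.1842], 0.68)]
scene bolt_home [([0.5863, 0.3515, 0.1842], 0.76), ([0.4659, 0.3149, 0.1168], 0.47)]
scene collar [([0.5122, 0.5954, 0.0003], 0.49), ([0.5423, 0.5288, 0.0021], 0.32)]
scene mark [([0.4981, 0.3371, 0.1345], 0.86), ([0.4673, 0.3166, 0.1195], 0.56)]
scene camera_lens [([0.4905, 0.3183, 0.2262], 0.66)]
scene bench_centres [([0.4677, 0.319, -0.0019], 0.82), ([0.4787, 0.5092, -0.0008], 0.52)]
scene arbor [([0.4694, 0.3156, 0.1178], 0.78), ([0.5845, 0.3566, 0.1857], 0.22)]
```

View pics/wrist1.png

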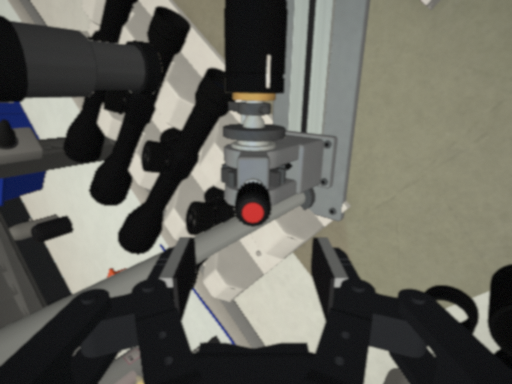

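The wrist view shows the red disc centred at about (252, 212), between the fingers (left about x = 180, right about x = 335), and the white mark at (268, 72). I'll triangulate the disc by colour across the pictures.

```bash
cat >> h.py <<'E'
def ray(p,uv,C=None):
    d=np.linalg.solve(p['intrinsics'],np.array([*uv,1.]))
    if 'R' in p: R=p['R'];o=-R.T@p['t'];d=R.T@d
    else: M=C@p['tool_from_camera'];o=M[:3,3];d=M[:3,:3]@d
    return o,d/np.linalg.norm(d)
def tri(rays):
    A=sum(np.eye(3)-np.outer(d,d) for o,d in rays); b=sum((np.eye(3)-np.outer(d,d))@o for o,d in rays)
    X=np.linalg.solve(A,b); return X,[np.round(1e3*np.linalg.norm((np.eye(3)-np.outer(d,d))@(X-o)),1) for o,d in rays]
def red(img,uv0,r=14):
    i=img.astype(int); m=(i[...,0]>120)&(i[...,1]<80)&(i[...,2]<80)
    v,u=np.nonzero(m); k=np.hypot(u-uv0[0],v-uv0[1])<r; return np.array([u[k].mean(),v[k].mean()]),k.sum()
def proj(p,X,C=None):
    if 'R' in p: c=p['R']@X+p['t']
    else: c=(np.linalg.inv(C@p['tool_from_camera'])@np.r_[X,1])[:3]
    h=p['intrinsics']@c; return h[:2]/h[2]
E
python3 - <<'E'
from h import *
R,ax=tool_R(38); D=np.array([.585,.355,.183])+ax*.0155
rays=[]
for n in ['wrist','scene']:
    C,s=cur(); p=bot.grab_frame(n); uv,k=red(p['img'],proj(p,D,C)); print(n,proj(p,D,C),uv,k)
    rays.append(ray(p,uv,C))
# top: the earlier picture (bolt hidden now)
import cv2
img=cv2.imread('pics/top0.png')[:,:,::-1]; p=bot.grab_frame('top'); uv,k=red(img,proj(p,D)); print(uv,k); rays.append(ray(p,uv))
for rs in (rays,rays[:2],rays[::2]):
    X,e=tri(rs); print(X,e,'origin',X-ax*.0155)
E
```

```text
wrist [253.669  216.9375] [253.0864 212.2222] 324
scene [313.5173 186.3403] [311.8 186.1] 10
[281.7273 127.2121] 33
[0.5826 0.3654 0.1968] [np.float64(0.9), np.float64(0.4), np.float64(1.3)] origin [0.5819 0.3559 0.1846]
[0.5818 0.3655 0.1969] [np.float64(0.2), np.float64(0.2)] origin [0.5811 0.356  0.1847]
[0.5832 0.3648 0.1959] [np.float64(1.0), np.float64(1.0)] origin [0.5825 0.3553 0.1837]
```

```bash

python3 - <<'E'
from h import *
R,ax=tool_R(38); plan(T(R,np.array([.582,.3557,.184])+ax*.058))
E
```

```text
2 x [1.5, -0.1, 37.7, -0.0002, -0.0001, 0.0] | total t [ 3.  -0.3 75.3] w [-0. -0.  0.]
```

```bash

python3 -m jog '[[[1.5,0,15,0,0,0,0.6],[1.5,0,15,0,0,0,0.6],[0,0,15,0,0,0,0.6],[0,0,15,0,0,0,0.6],[0,0,15,0,0,0,0.6]]]'
python3 -m jog '[[[0,0,0,0,0,0,0.2],[0,0,0,0,0,0,0.2],[0,0,0,0,0,0,0.2],[0,0,0,0,0,0,0.1],[0,0,0,0,0,0,0.1]]]' 40
python3 - <<'E'
from h import *
C,s=cur(); print(s['force'],s['moment'],s['grip_width'],s['finger_force'],s['position'])
p=snap('wrist','w2.png'); R,ax=tool_R(38); plan(T(R,np.array([.582,.3557,.184])+ax*.058))
E
```

```text
clock: 4.95
position: [0.5846, 0.3914, 0.2294]
tool_rot: [-2.478, -0.0, 3.067]
force: [0.3, 0.5, -0.0]
grip_width: 0.0516
finger_force: 0.0
clock: 5.45
position: [0.5847, 0.3921, 0.2304]
tool_rot: [-2.478, 0.0, 3.067]
force: [-1.4, -0.8, 5.2]
grip_width: 0.0225
finger_force: 40.1
[-1.4385 -0.7981  5.1892] [-0.1208  0.2852 -0.1379] 0.022476127260376948 40.130594198126346 [0.5847 0.3921 0.2304]
1 x [-0.0, -0.2, 1.0, -0.0, 0.0005, -0.0001] | total t [-0.  -0.2  1. ] w [-0.  0. -0.]
```

View pics/w2.png

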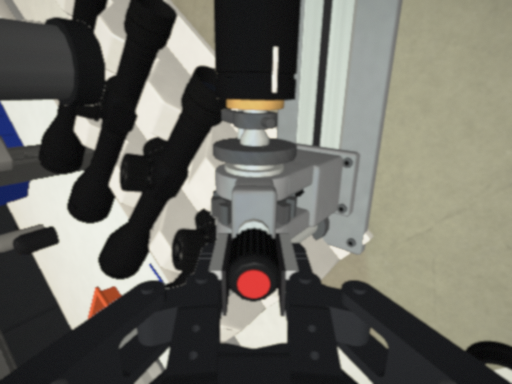

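The knob is held between both pads (disc at (254, 284)). Drawing the bolt gently.

```bash

python3 -m jog '[[[0,0,-1.5,0,0,0,0.1],[0,0,-1.5,0,0,0,0.1],[0,0,-1,0,0,0,0.1],[0,0,0,0,0,0,0.1]]]' 60
python3 -m jog '[[[0,0,-1.5,0,0,0,0.1],[0,0,-1.5,0,0,0,0.1],[0,0,0,0,0,0,0.1]]]' 60
```

```text
clock: 5.9
position: [0.5849, 0.394, 0.2329]
tool_rot: [-2.477, -0.0, 3.066]
force: [-0.2, -3.6, -1.3]
grip_width: 0.0221
finger_force: 59.1
clock: 6.2
position: [0.5851, 0.3959, 0.2353]
tool_rot: [-2.478, -0.0, 3.066]
force: [0.3, -3.5, -0.6]
grip_width: 0.0219
finger_force: 59.1
```

```bash

python3 -m jog '[[[0,0,-1,0,0,0,0.1],[0,0,-1,0,0,0,0.1],[0,0,0,0,0,0,0.1]]]'
python3 -m jog '[[[0,0,-1,0,0,0,0.1],[0,0,0,0,0,0,0.1],[0,0,0,0,0,0,0.1]]]'
```

```text
clock: 6.5
position: [0.5852, 0.3967, 0.2363]
tool_rot: [-2.477, -0.001, 3.066]
force: [1.1, -8.3, -6.0]
grip_width: 0.022
finger_force: 59.8
clock: 6.8
position: [0.5852, 0.397, 0.2365]
tool_rot: [-2.476, -0.001, 3.066]
force: [1.1, -9.6, -10.7]
grip_width: 0.0216
finger_force: 60.0
```

Bolt drawn to its outer stop (it had been home). Release, retreat along the bolt, and slide to the collar.

```bash

python3 -m jog '[[[0,0,0.5,0,0,0,0.6],[0,0,0,0,0,0,0.6],[0,0,0,0,0,0,0.6],[0,0,-15,0,0,0,0.6],[0,0,-25,0,0,0,0.6]]]' 40
python3 -m jog '[[[0,0,-30,0,0,0,0.6],[0,0,-30,0,0,0,0.7],[35,0,0,0,0,0,0.8],[40,0,0,0,0,0,0.9],[40,0,0,0,0,0,1]]]' 40
python3 -m jog '[[[40,0,0,0,0,0,1],[35,0,0,0,0,0,1],[0,0,0,0,0,0,1]]]' 40
python3 - <<'E'
from h import *
C,s=cur(); print(s['qpos'],C[:3,3])
R,ax=tool_R(38)
for n in ['wrist','top','scene']:
    C,s=cur()
    p=snap(n,n+'3.png')
    for q in ['index_bolt','collar','mark','camera_lens','bench_centres','arbor','lens_barrel']:
        r=bot.spot_point(q,p)
        print(n,q,[(np.round(a['xyz'],4).tolist(),round(a['conf'],2)) for a in r[:1]])
plan(T(R,np.array([.3905,.3240,.118])+ax*.13))
E
```

```text
clock: 7.3
position: [0.5869, 0.4218, 0.2687]
tool_rot: [-2.477, -0.001, 3.066]
force: [-0.5, 0.5, -0.2]
grip_width: 0.0513
finger_force: 0.0
clock: 7.8
position: [0.4735, 0.4678, 0.3161]
tool_rot: [-2.479, 0.0, 3.067]
force: [0.2, 1.2, -0.5]
grip_width: 0.0855
finger_force: 0.0
clock: 8.1
position: [0.3956, 0.4753, 0.3169]
tool_rot: [-2.48, -0.003, 3.072]
force: [0.2, 0.3, 0.2]
grip_width: 0.085
finger_force: 0.0
[-1.1131  0.7741  0.0675  1.2474  0.225   1.7258  0.4173] [0.3956 0.4753 0.3169]
wrist index_bolt []
wrist collar [([0.3939, 0.3239, 0.1215], 0.94)]
wrist mark [([0.4881, 0.3361, 0.1302], 0.6)]
wrist camera_lens [([0.4875, 0.3109, 0.2255], 0.93)]
wrist bench_centres [([0.4667, 0.3211, 0.0065], 0.85)]
wrist arbor [([0.4741, 0.3151, 0.1222], 0.94)]
wrist lens_barrel [([0.5051, 0.313, 0.1211], 0.89)]
top index_bolt [([0.5821, 0.3581, 0.1885], 0.58)]
top collar [([0.3893, 0.323, 0.1233], 0.83)]
top mark [([0.494, 0.3385, 0.1323], 0.9)]
top camera_lens [([0.4916, 0.3166, 0.2256], 0.93)]
top bench_centres [([0.4641, 0.3163, 0.0026], 0.96)]
top arbor [([0.4658, 0.3147, 0.1167], 0.94)]
top lens_barrel [([0.5065, 0.3127, 0.1175], 0.84)]
scene index_bolt [([0.5847, 0.361, 0.1887], 0.74)]
scene collar [([0.4773, 0.5099, 0.0023], 0.67)]
scene mark [([0.4952, 0.3351, 0.1345], 0.95)]
scene camera_lens []
scene bench_centres [([0.4709, 0.3178, -0.0041], 0.9)]
scene arbor [([0.4672, 0.3156, 0.1176], 0.7)]
scene lens_barrel [([0.5021, 0.3135, 0.1201], 0.6)]
3 x [-0.5, 1.4, 39.4, -0.0002, -0.0001, 0.0001] | total t [ -1.5   4.1 118.1] w [-0. -0.  0.]
```

View pics/wrist3.png

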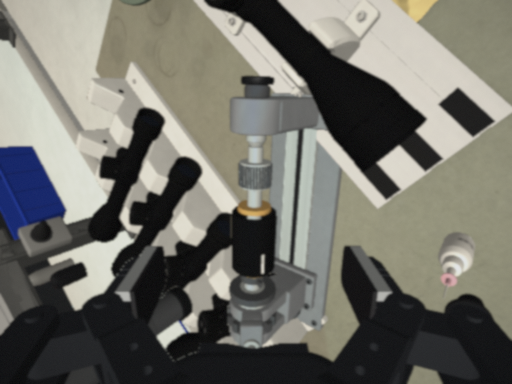

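The picture shows the collar at (255, 174), the mark at (263, 263), the tailstock at the top, and the black scope well clear on the right. I'll fit the axis and mark angle from silhouettes.

```bash
cat >> h.py <<'E'
from scipy.optimize import least_squares
from scipy import ndimage
ZC=.118
def axisfit(pics):
    "pics: list of (pic, C). returns y at x=.45, slope, residual px; mark uv per pic"
    obs=[];marks=[]
    for p,C in pics:
        mu=None
        for q in ['lens_barrel','collar']:
            r=bot.trace(q,p)
            if not r or r[0]['conf']<.3: continue
            m=r[0]['region']; rows=np.nonzero(m.any(1))[0]; rows=rows[2:-2]
            if q=='lens_barrel':
                f=cv2.morphologyEx(m.astype(np.uint8),cv2.MORPH_CLOSE,np.ones((9,9)))
                f=cv2.erode(f,np.ones((3,3))).astype(bool)
                i=p['img'].astype(int); w=(i.min(2)>110)&(i.max(2)-i.min(2)<40)&f
                l,n=ndimage.label(w)
                if n:
                    k=1+np.argmax(ndimage.sum(w,l,range(1,n+1))); v,u=np.nonzero(l==k); mu=(np.array([u.mean(),v.mean()]),len(u))
                continue
            for v in rows:
                u=np.nonzero(m[v])[0]; obs.append((p,C,(u[0]+u[-1])/2,v))
        marks.append(mu)
    return obs,marks
def mark_angle(p,C,uv,y0,sl):
    "intersect the mark ray with r=26 cylinder, angle from up, + to operator"
    o,d=ray(p,uv,C); a=np.array([1,sl,0]); a/=np.linalg.norm(a); lat=np.array([-a[1],a[0],0]); P0=np.array([.45,y0,ZC])
    def c(v): return np.array([v@lat,v[2]])
    oo=c(o-P0);dd=c(d); A=dd@dd;B=2*oo@dd;Cc=oo@oo-.026**2; D=B*B-4*A*Cc
    t=(-B-np.sqrt(max(D,0)))/(2*A); q=oo+t*dd; return np.degrees(np.arctan2(q[0],q[1])),(o+t*d),D>0
E
python3 - <<'E'
from h import *
pics=[]
for n in ['wrist','top','scene']:
    C,s=cur(); pics.append((bot.grab_frame(n),C))
for (p,C),n in zip(pics,'wts'):
    for q in ['lens_barrel','collar']:
        r=bot.trace(q,p)
        if r: 
            m=r[0]['region']; v,u=np.nonzero(m); print(n,q,round(r[0]['conf'],2),m.sum(),u.min(),u.max(),v.min(),v.max(),u.mean(),v.mean())
            if q=='collar':
                o,d=ray(p,(u.mean(),v.mean()),C); t=(ZC-o[2])/d[2]; print('  collar at z=.118 (+centroid bias)',o+t*d,d)
    obs,mk=axisfit([(p,C)]); print(mk)
    if mk[0]:
        for y0 in (.3175,.3195): print(mark_angle(p,C,mk[0][0],y0,-.088))
E
```

```text
w lens_barrel 0.58 2733 233 278 204 274 255.0168313208928 240.73033296743506
w collar 0.71 629 450 500 291 323 477.4785373608903 303.1430842607313
  collar at z=.118 (+centroid bias) [0.4748 0.5259 0.118 ] [ 0.5158  0.0125 -0.8566]
[(array([264.0179, 261.1607]), 56)]
(np.float64(59.730141866835815), array([0.4894, 0.3366, 0.1311]), np.True_)
(np.float64(55.84846947086643), array([0.4884, 0.3377, 0.1326]), np.True_)
t lens_barrel 0.79 962 305 338 163 203 321.58731808731807 182.3191268191268
t collar 0.77 1725 300 343 124 225 321.40521739130435 179.8591304347826
  collar at z=.118 (+centroid bias) [0.4771 0.3145 0.118 ] [ 0.1566 -0.2122 -0.9646]
[(array([309. , 174.5]), 2)]
(np.float64(61.07074826850444), array([0.4934, 0.3365, 0.1306]), np.True_)
(np.float64(54.67021217890537), array([0.493, 0.337, 0.133]), np.True_)
s lens_barrel 0.57 1116 258 304 240 280 283.5689964157706 258.2795698924731
s collar 0.93 2896 227 342 220 292 285.0107044198895 258.2158149171271
  collar at z=.118 (+centroid bias) [0.4792 0.3161 0.118 ] [ 0.4833  0.4605 -0.7445]
[None]
```

```bash

python3 - <<'E'
from h import *
C,s=cur(); p=bot.grab_frame('wrist'); o,d=ray(p,(255,174),C)
R,ax=tool_R(38)
for k in (.118,.13): print(o+d*(k-o[2])/d[2])
plan(T(R,np.array([.391,.3228,.118])+ax*.056))
E
```

```text
[0.3949 0.3204 0.118 ]
[0.3915 0.33   0.13  ]
5 x [-0.4, 0.6, 38.6, -0.0001, -0.0, 0.0] | total t [ -2.1   3.3 192.9] w [-0. -0.  0.]
```

```bash

python3 -m jog '[[[-1.5,1.5,40,0,0,0,1],[-1.5,1,40,0,0,0,1],[0,0,35,0,0,0,1],[0,0,25,0,0,0,1],[0,0,0,0,0,0,1]]]' 40
python3 - <<'E'
from h import *
C,s=cur(); print(s['force'],C[:3,3]); R,ax=tool_R(38)
plan(T(R,np.array([.392,.322,.118])+ax*.056))
p=snap('wrist','w4.png')
E
```

```text
clock: 10.6
position: [0.3966, 0.3866, 0.2025]
tool_rot: [-2.474, -0.002, 3.065]
force: [0.5, 0.1, 0.1]
grip_width: 0.0853
finger_force: 0.0
[0.4832 0.112  0.0853] [0.3966 0.3866 0.2025]
2 x [-0.2, 0.6, 25.2, -0.0022, -0.0011, -0.0] | total t [-0.3  1.2 50.4] w [-0.004 -0.002 -0.   ]
```

View pics/w4.png

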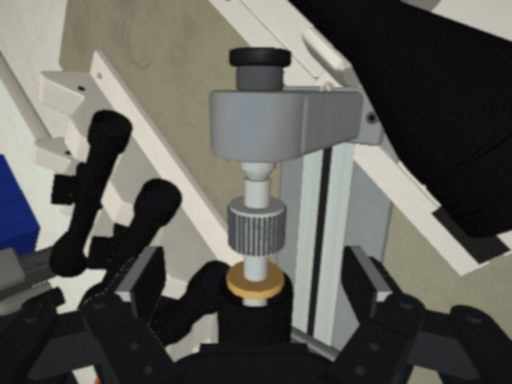

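The collar sits at (257, 226), about 2 mm to +y and +x of the tool's centre line; correct and go in.

```bash

python3 -m jog '[[[1,1,15,0,0,0,1],[1,1,15,0,0,0,1],[0,0,12,0,0,0,1],[0,0,8,0,0,0,1],[0,0,0,0,0,0,1]]]' 40
python3 -m jog '[[[0,0,0,0,0,0,0.6],[0,0,0,0,0,0,0.4],[0,0,0,0,0,0,0.3],[0,0,0,0,0,0,0.2],[0,0,0,0,0,0,0.2]]]' 40
python3 - <<'E'
from h import *
C,s=cur(); print(s['force'],s['moment'],s['finger_force'],C[:3,3],s['grip_width'],s['qpos'])
E
```

```text
clock: 11.15
position: [0.3928, 0.3597, 0.1634]
tool_rot: [-2.477, -0.0, 3.066]
force: [-0.1, 0.9, -0.3]
grip_width: 0.0853
finger_force: 0.0
clock: 11.65
position: [0.3928, 0.3594, 0.1647]
tool_rot: [-2.476, 0.0, 3.066]
force: [-2.9, -3.3, 15.6]
grip_width: 0.0327
finger_force: 39.3
[-2.9021 -3.2781 15.6354] [-1.9368  0.4154 -0.5461] 39.2923378944397 [0.3928 0.3594 0.1647] 0.0326942176924822 [-1.0398  0.8089  0.0675  1.6375  0.2714  1.3008  0.3618]
```

```bash

python3 -m jog '[[[0,-0.7,-0.7,0,0,0,0.2],[0,0,0,0,0,0,0.2]]]' 50
python3 -m jog '[[[0,-4.15,0.15,-0.07,0,0,0.2],[0,-4.15,0.15,-0.07,0,0,0.2],[0,-4.15,0.15,-0.07,0,0,0.2],[0,0,0,0,0,0,0.2]]]' 50
python3 - <<'E'
from h import *
C,s=cur(); print(s['force'],s['moment'],C[:3,:3].T@s['force'],C[:3,3])
E
```

```text
clock: 11.85
position: [0.3928, 0.3594, 0.1649]
tool_rot: [-2.477, -0.0, 3.066]
force: [-1.0, -5.0, 5.0]
grip_width: 0.0332
finger_force: 51.2
clock: 12.25
position: [0.392, 0.349, 0.1716]
tool_rot: [-2.692, 0.0, 3.065]
force: [0.3, -0.2, -8.8]
grip_width: 0.0324
finger_force: 53.2
[ 0.3339 -0.1719 -8.8145] [ 1.2214 -0.5173 -0.2618] [-0.3453  3.6964  8.0034] [0.392  0.349  0.1716]
```

```bash

python3 -m jog '[[[0,-4.15,0,-0.07,0,0,0.2],[0,-4.15,0.0,-0.07,0,0,0.2],[0,-4.15,0.0,-0.07,0,0,0.2],[0,0,0,0,0,0,0.2]]]' 50
python3 - <<'E'
from h import *
C,s=cur(); print(s['force'],s['moment'],C[:3,:3].T@s['force'],C[:3,:3].T@s['moment'],C[:3,3])
for n in ['top','scene','wrist']:
    C,s=cur(); p=snap(n,n+'5.png')
    r=bot.spot_point('mark',p); print(n,[(np.round(a['xyz'],4).tolist(),round(a['conf'],2)) for a in r[:2]])
E
```

```text
clock: 12.65
position: [0.3911, 0.3378, 0.1757]
tool_rot: [-2.901, -0.0, 3.065]
force: [3.0, 3.5, -17.2]
grip_width: 0.0328
finger_force: 53.5
[  2.9799   3.5003 -17.1936] [ 1.7553 -0.867  -0.3575] [-2.7075  7.7017 15.8147] [-1.8163 -0.6249  0.5209] [0.3911 0.3378 0.1757]
top [([0.5821, 0.3515, 0.1835], 0.49)]
scene []
wrist []
```

```bash

python3 - <<'E'
import cv2,numpy as np
a=cv2.imread('pics/scene5.png')[200:320,200:380]; b=cv2.imread('pics/top5.png')[110:230,240:420]; c=cv2.imread('pics/wrist5.png')
f=lambda i:cv2.resize(i,(390,260),interpolation=cv2.INTER_CUBIC)
cv2.imwrite('pics/m5.png',np.vstack([np.hstack([f(a),f(b)]),np.hstack([f(c),f(c*0)])]))
E
```

```text
(no output)
```

View pics/m5.png

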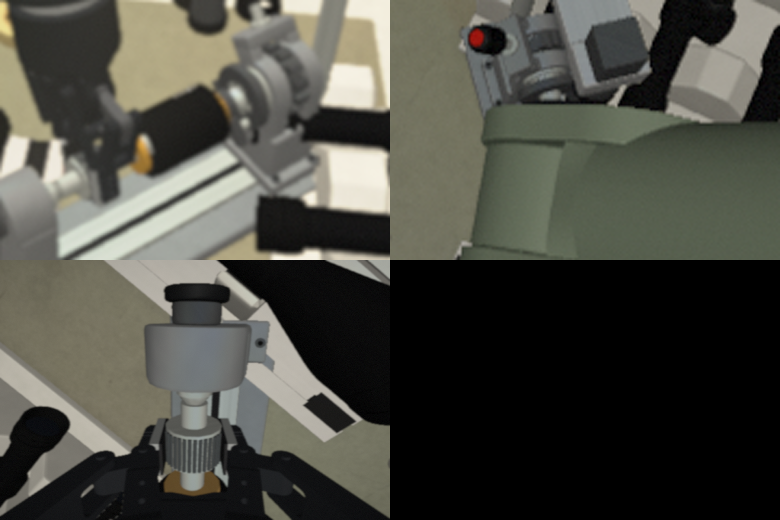

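The top view is blocked by the arm; the scene view shows the barrel at about (285, 255) in the full frame but no clear mark. Comparing enlarged crops before and after.

```bash

python3 - <<'E'
import cv2,numpy as np
f=lambda n:cv2.resize(cv2.imread(n)[225:295,245:325],(400,350),interpolation=cv2.INTER_LANCZOS4)
cv2.imwrite('pics/cmp.png',np.clip(np.hstack([f('pics/scene3.png'),f('pics/scene5.png')])*1.5,0,255))
E
```

```text
[ WARN:0@0.034] global loadsave.cpp:1063 imwrite_ Unsupported depth image for selected encoder is fallbacked to CV_8U.
```

View pics/cmp.png

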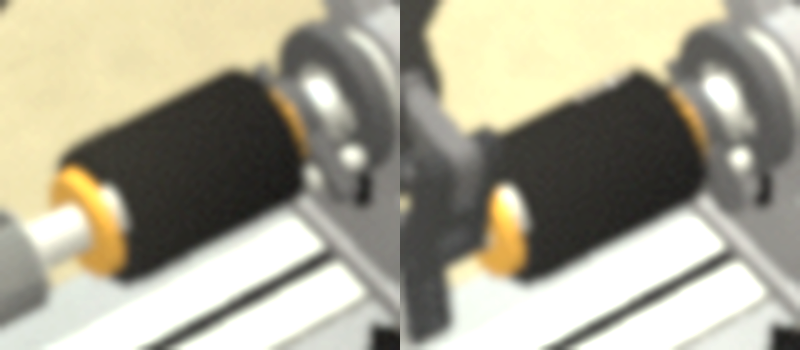

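In the second crop the mark has appeared on the barrel's upper edge at about (605, 85) of the enlarged crop, so the arbor turns with the collar. Continue.

```bash

python3 -m jog '[[[0,-3.6,0.8,-0.07,0,0,0.2],[0,-4,0.2,-0.07,0,0,0.2],[0,-4,0.2,-0.07,0,0,0.2],[0,-4,0.2,-0.07,0,0,0.2]]]' 50
python3 -m jog '[[[0,-4,0.2,-0.07,0,0,0.2],[0,-4,0.2,-0.07,0,0,0.2],[0,-4,0.2,-0.07,0,0,0.2],[0,0,0,0,0,0,0.2]]]' 50
python3 - <<'E'
from h import *
C,s=cur(); print(C[:3,:3].T@s['force'],C[:3,:3].T@s['moment'],C[:3,3],np.degrees(s['tool_rot'][0]+2.477))
for n in ['top','scene','wrist']:
    C,s=cur(); p=snap(n,n+'6.png')
    r=bot.spot_point('mark',p); print(n,[(np.round(a['xyz'],4).tolist(),round(a['conf'],2)) for a in r[:2]])
E
```

```text
clock: 13.35
position: [0.3899, 0.3221, 0.1771]
tool_rot: [3.103, 0.0, 3.067]
force: [-2.0, 1.4, -2.3]
grip_width: 0.0328
finger_force: 55.4
clock: 13.75
position: [0.3892, 0.3102, 0.1754]
tool_rot: [2.892, -0.0, 3.066]
force: [-3.8, 2.4, 7.4]
grip_width: 0.0326
finger_force: 56.1
[ 3.9953  3.8586 -6.6245] [-0.5869  0.5776  0.0533] [0.3892 0.3102 0.1754] 307.59639135256003
top [([0.492, 0.3206, 0.1454], 0.58)]
scene []
wrist []
```

```bash

python3 -m jog '[[[0,-3.8,0,-0.066,0,0,0.2],[0,-3.8,0,-0.066,0,0,0.2],[0,0,0,0,0,0,0.2],[0,0,0,0,0,0,0.2]]]' 50
python3 - <<'E'
from h import *
C,s=cur(); print(C[:3,:3].T@s['force'],C[:3,3],np.degrees(s['tool_rot'][0]+2.477)-360)
p=snap('top','top7.png'); p2=snap('scene','scene7.png')
for q,pp in (('top',p),('scene',p2)):
    r=bot.spot_point('mark',pp); print([(np.round(a['xyz'],4).tolist(),round(a['conf'],2)) for a in r[:2]])
    obs,mk=axisfit([(pp,C)]); print(mk)
    for y0 in (.3165,.3175,.3185):
        print(proj(pp,np.array([.4915,y0-.0415*.083,ZC+.026])), mk[0] is not None and mark_angle(pp,C,mk[0][0],y0,-.083))
f=lambda i,u,v:cv2.resize(i[v-35:v+35,u-40:u+40,::-1],(400,350),interpolation=cv2.INTER_LANCZOS4)
cv2.imwrite('pics/m7.png',np.hstack([f(p['img'],321,182),f(p2['img'],285,260)]))
E
```

```text
clock: 14.45
position: [0.3883, 0.3033, 0.1732]
tool_rot: [2.763, -0.001, 3.068]
force: [-7.1, -4.1, 18.1]
grip_width: 0.0326
finger_force: 57.4
[  6.7781   2.3503 -18.4982] [0.3883 0.3033 0.1732] -59.7906148621646
[([0.4898, 0.3173, 0.1473], 0.65), ([0.4686, 0.3205, 0.0007], 0.24)]
[(array([321.4667, 171.5333]), 15)]
[321.357  169.9102] (np.float64(1.5991656331507034), array([0.4884, 0.314 , 0.144 ]), np.True_)
[320.8816 170.0765] (np.float64(-0.5931191245396161), array([0.4884, 0.314 , 0.144 ]), np.True_)
[320.4061 170.2428] (np.float64(-2.804205481601498), array([0.4884, 0.314 , 0.144 ]), np.True_)
[]
[None]
[292.554 245.762] False
[292.1557 245.4231] False
[291.7581 245.0848] False
```

View pics/m7.png

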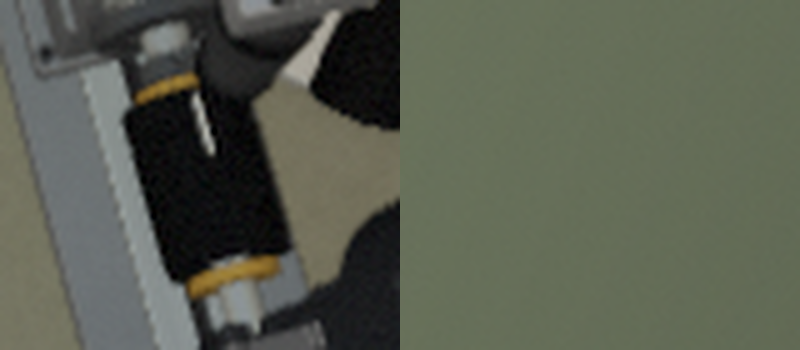

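The top crop shows the mark as a line along the top of the barrel, computed within about 1–2° of up; the turn measured 59.8°. Release, then go back round on the operator's side.

```bash

python3 -m jog '[[[0.4,-0.2,-0.8,0,0,0,0.2],[0,0,0,0,0,0,0.2],[0,0,0,0,0,0,1],[0,0,0,0,0,0,1],[0,0,0,0,0,0,1]]]' 30
python3 -m jog '[[[0,0,-10,0,0,0,1],[0,0,-25,0,0,0,1],[0,0,-35,0,0,0,1],[0,0,-40,0,0,0,1],[0,0,0,0,0,0,1]]]' 40
python3 - <<'E'
from h import *
R,ax=tool_R(38); plan(T(R,np.array([.3956,.4753,.3169])))
p=snap('top','top8.png'); C,s=cur(); print(s['position'])
obs,mk=axisfit([(p,C)]); print(mk)
if mk[0]: print(mark_angle(p,C,mk[0][0],.3175,-.083))
E
```

```text
clock: 15.35
position: [0.388, 0.3027, 0.1733]
tool_rot: [2.763, -0.0, 3.067]
force: [1.1, -0.4, -0.5]
grip_width: 0.0746
finger_force: 0.0
clock: 15.85
position: [0.3861, 0.2611, 0.2796]
tool_rot: [2.762, 0.005, 3.065]
force: [-0.2, 0.0, -0.8]
grip_width: 0.0853
finger_force: 0.0
9 x [0.7, 24.5, -6.4, 0.1159, 0.0006, -0.0003] | total t [  6.8 212.9  44.7] w [ 1.043  0.005 -0.003]
[0.3858 0.2613 0.2778]
[(array([321.4667, 171.5333]), 15)]
(np.float64(-0.5931191245396161), array([0.4884, 0.314 , 0.144 ]), np.True_)
```

```bash

python3 -m jog '[[[0.7,24.5,-6.4,0.116,0,0,1],[0.7,24.5,-6.4,0.116,0,0,1],[0.7,24.5,-6.4,0.116,0,0,1],[0.7,24.5,-6.4,0.116,0,0,1],[0.7,24.5,-6.4,0.116,0,0,1]]]' 40
python3 -m jog '[[[0.7,24.5,-6.4,0.116,0,0,1],[0.7,24.5,-6.4,0.116,0,0,1],[0.7,24.5,-6.4,0.116,0,0,1],[0.7,24.5,-6.4,0.116,0,0,1],[0,0,0,0,0,0,1]]]' 40
python3 -m jog '[[[-38,0,0,0,0,0,0.8],[-38,0,0,0,0,0,0.6],[-38,0,0,0,0,0,0.6],[-38,0,0,0,0,0,0.6],[-38,0,0,0,0,0,0.6]]]' 40
python3 -m jog '[[[0,0,0,0,0,0,0.6]]]' 40
python3 - <<'E'
from h import *
R,ax=tool_R(38); plan(T(R,np.array([.5852,.397,.2365])))
B=np.array([.5824,.3606,.1903])+ax*.0155; C,s=cur(); p=bot.grab_frame('wrist'); print(proj(p,B,C),red(p['img'],proj(p,B,C),25),s['force'])
E
```

```text
clock: 16.5
position: [0.3884, 0.3676, 0.3217]
tool_rot: [-2.991, -0.006, 3.072]
force: [1.3, -0.7, 0.1]
grip_width: 0.0854
finger_force: 0.0
clock: 17.0
position: [0.39, 0.4701, 0.3091]
tool_rot: [-2.522, -0.013, 3.077]
force: [-0.4, 0.9, -1.6]
grip_width: 0.0853
finger_force: 0.0
clock: 17.5
position: [0.5836, 0.4528, 0.3126]
tool_rot: [-2.531, -0.008, 3.072]
force: [0.5, 1.0, 1.2]
grip_width: 0.0514
finger_force: 0.0
clock: 17.6
position: [0.5861, 0.4509, 0.3112]
tool_rot: [-2.529, -0.007, 3.068]
force: [0.4, -0.8, -0.5]
grip_width: 0.0514
finger_force: 0.0
3 x [-1.1, 0.2, 30.7, 0.0169, -0.0016, 0.0017] | total t [-3.5 -1.1 92. ] w [ 0.051 -0.005  0.005]
[248.6476 212.4683] (array([248.4724, 210.5759]), np.int64(290)) [ 0.4284 -0.844  -0.48  ]
```

```bash

python3 -m jog '[[[-1.1,0.2,20,0.017,-0.0016,0.0017,0.6],[-1.1,0.2,20,0.017,-0.0016,0.0017,0.6],[-1.1,0.2,20,0.017,-0.0016,0.0017,0.6],[0,0,16,0,0,0,0.6],[0,0,14,0,0,0,0.6]]]' 40
python3 -m jog '[[[0,0,0,0,0,0,0.6]]]' 40
python3 - <<'E'
from h import *
R,ax=tool_R(38); plan(T(R,np.array([.5852,.397,.2365]))); C,s=cur(); print(s['position'],s['force'])
E
```

```text
clock: 18.15
position: [0.5803, 0.4, 0.2396]
tool_rot: [-2.48, -0.002, 3.072]
force: [0.6, 0.7, 0.2]
grip_width: 0.0514
finger_force: 0.0
clock: 18.25
position: [0.5806, 0.3992, 0.2395]
tool_rot: [-2.479, -0.003, 3.071]
force: [-0.1, 0.2, 0.7]
grip_width: 0.0512
finger_force: 0.0
1 x [-4.8, 0.4, 3.5, 0.0004, 0.0004, 0.005] | total t [-4.8  0.4  3.5] w [0.    0.    0.005]
[0.5806 0.3992 0.2395] [-0.0813  0.1507  0.7298]
```

```bash

python3 -m jog '[[[-4.5,0.4,3.5,0,0,0.005,0.6],[0,0,0,0,0,0,0.4],[0,0,0,0,0,0,0.1],[0,0,0,0,0,0,0.1],[0,0,0,0,0,0,0.1]]]' 60
python3 -m jog '[[[0,0,1.5,0,0,0,0.1],[0,0,1.5,0,0,0,0.1],[0,0,1.5,0,0,0,0.1],[0,0,0,0,0,0,0.1]]]' 80
python3 -m jog '[[[0,0,1,0,0,0,0.1],[0,0,1,0,0,0,0.1],[0,0,0,0,0,0,0.1]]]' 80
```

```text
clock: 18.75
position: [0.586, 0.398, 0.2384]
tool_rot: [-2.481, 0.003, 3.066]
force: [-0.4, 0.6, 4.7]
grip_width: 0.0219
finger_force: 58.9
clock: 19.15
position: [0.5857, 0.3952, 0.2347]
tool_rot: [-2.481, 0.002, 3.066]
force: [-1.1, -0.6, 4.0]
grip_width: 0.0212
finger_force: 78.6
clock: 19.45
position: [0.5856, 0.3939, 0.2331]
tool_rot: [-2.481, 0.002, 3.066]
force: [-1.3, -0.5, 4.4]
grip_width: 0.0213
finger_force: 78.6
```

```bash

python3 -m jog '[[[0,0,1,0,0,0,0.1],[0,0,1,0,0,0,0.1],[0,0,0,0,0,0,0.1]]]' 80
python3 -m jog '[[[0,0,1,0,0,0,0.1],[0,0,1,0,0,0,0.1],[0,0,0,0,0,0,0.1]]]' 80
```

```text
clock: 19.75
position: [0.5855, 0.3929, 0.2318]
tool_rot: [-2.482, 0.002, 3.066]
force: [-2.9, 1.1, 7.0]
grip_width: 0.0213
finger_force: 78.9
clock: 20.05
position: [0.5854, 0.3926, 0.2315]
tool_rot: [-2.483, 0.004, 3.067]
force: [-2.7, 6.9, 18.3]
grip_width: 0.0214
finger_force: 80.3
```

The bolt stopped after about 8 mm with force rising, consistent with fully home. One more firm press, then release and check.

```bash

python3 -m jog '[[[0,0,1,0,0,0,0.1],[0,0,0,0,0,0,0.1]]]' 80
python3 -m jog '[[[0,0,-2,0,0,0,0.6],[0,0,-0.5,0,0,0,0.6],[0,0,0,0,0,0,0.6],[0,0,-15,0,0,0,0.6],[0,0,-25,0,0,0,0.6]]]' 40
python3 -m jog '[[[0,0,-35,0,0,0,0.6],[0,0,0,0,0,0,0.6],[0,0,0,0,0,0,0.6]]]' 40
python3 - <<'E'
from h import *
R,ax=tool_R(38); C,s=cur(); print(s['position'],s['force'])
for k in range(1):
    p=snap('wrist','w9.png'); 
    for dd in (0,.002,.004,.008):
        B=np.array([.5819,.3559,.1846])+ax*(.0155+dd); print(dd,proj(p,B,C))
    print(red(p['img'],proj(p,B,C),20))
rays=[ray(p,red(p['img'],proj(p,B,C),20)[0],C)]
p=snap('scene','s9.png'); uv,k=red(p['img'],proj(p,B)); print(uv,k); rays.append(ray(p,uv))
print(tri(rays))
E
```

```text
clock: 20.25
position: [0.5854, 0.3924, 0.2314]
tool_rot: [-2.484, 0.004, 3.067]
force: [-3.8, 10.9, 24.7]
grip_width: 0.0213
finger_force: 81.1
clock: 20.75
position: [0.5876, 0.4158, 0.2616]
tool_rot: [-2.479, 0.001, 3.065]
force: [-0.2, 0.2, 0.3]
grip_width: 0.0511
finger_force: 0.0
clock: 21.05
position: [0.5889, 0.4384, 0.2898]
tool_rot: [-2.481, 0.002, 3.066]
force: [0.2, 0.1, -1.0]
grip_width: 0.0516
finger_force: 0.0
[0.5889 0.4384 0.2898] [ 0.1655  0.1429 -0.9965]
0 [252.468  215.7781]
0.002 [252.4705 216.9731]
0.004 [252.4731 218.1907]
0.008 [252.4784 220.6964]
(array([252.5327, 213.2946]), np.int64(336))
[312.25   186.9167] 12
(array([0.5818, 0.3643, 0.1956]), [np.float64(0.4), np.float64(0.4)])
```

The disc triangulates at the home position. A quick confirming push with shut fingers on the red disc will remove any doubt.

```bash

python3 -m jog '[[[-2.5,0,0,0,0,0,0],[0,0,0,0,0,0,0],[0,0,0,0,0,0,0],[0,0,0,0,0,0,0],[0,0,0,0,0,0,0]]]' 40
python3 -m jog '[[[0,0,15,0,0,0,0],[0,0,13,0,0,0,0],[0,0,7,0,0,0,0],[0,0,3,0,0,0,0],[0,0,0,0,0,0,0]]]' 40
python3 -m jog '[[[0,0,2,0,0,0,0],[0,0,2,0,0,0,0],[0,0,0,0,0,0,0]]]' 40
python3 - <<'E'
from h import *
R,ax=tool_R(38); C,s=cur(); print(s['position'],s['force'],s['grip_width'],'dist to home origin',(C[:3,3]-np.array([.5819,.3559,.1846]))@ax)
E
```

```text
clock: 21.65
position: [0.5914, 0.4379, 0.2901]
tool_rot: [-2.481, 0.002, 3.066]
force: [-0.5, -0.5, 0.5]
grip_width: 0.0003
finger_force: 0.0
clock: 22.15
position: [0.5898, 0.4147, 0.2602]
tool_rot: [-2.481, 0.002, 3.066]
force: [-0.6, -0.1, -0.1]
grip_width: -0.0002
finger_force: 0.0
clock: 22.45
position: [0.5896, 0.4123, 0.2569]
tool_rot: [-2.481, 0.002, 3.066]
force: [0.3, 0.1, -0.2]
grip_width: -0.0001
finger_force: 0.0
[0.5896 0.4123 0.2569] [ 0.2805  0.1014 -0.1707] -5.8880512861339726e-05 dist to home origin 0.091914206462301
```

```bash

python3 -m jog '[[[2,0,2,0,0,0,0],[0,0,1.5,0,0,0,0],[0,0,0,0,0,0,0]]]' 40
python3 -m jog '[[[0,0,1.5,0,0,0,0],[0,0,1.5,0,0,0,0],[0,0,0,0,0,0,0]]]' 40
python3 - <<'E'
from h import *
R,ax=tool_R(38); C,s=cur(); print(s['force']@ax,'dist to home origin',(C[:3,3]-np.array([.5819,.3559,.1846]))@ax)
E
```

```text
clock: 22.75
position: [0.5874, 0.4101, 0.2541]
tool_rot: [-2.481, 0.002, 3.066]
force: [-0.1, -0.8, -0.2]
grip_width: 0.0003
finger_force: 0.0
clock: 23.05
position: [0.5873, 0.4087, 0.2523]
tool_rot: [-2.482, 0.003, 3.066]
force: [0.1, 3.5, 3.3]
grip_width: -0.0001
finger_force: 2.3
4.776152370512169 dist to home origin 0.08599248560154478
```

```bash

python3 -m jog '[[[0,0,1,0,0,0,0],[0,0,1,0,0,0,0],[0,0,0,0,0,0,0]]]' 40
python3 - <<'E'
from h import *
R,ax=tool_R(38); C,s=cur(); print(s['force']@ax,'dist to home origin',(C[:3,3]-np.array([.5819,.3559,.1846]))@ax)
E
```

```text
clock: 23.35
position: [0.5872, 0.4084, 0.252]
tool_rot: [-2.484, 0.004, 3.067]
force: [1.1, 10.3, 16.4]
grip_width: -0.0
finger_force: 9.4
19.26871443191405 dist to home origin 0.08553398240737876
```

It doesn't move under 19 N, so the bolt is home. Retreat and check the mark.

```bash

python3 -m jog '[[[0,0,-10,0,0,0,0],[0,0,-30,0,0,0,0],[0,0,-40,0,0,0,0.3],[0,0,-40,0,0,0,0.3],[30,0,0,0,0,0,0.3]]]' 40
python3 -m jog '[[[45,30,0,0,0,0,0.5],[45,30,0,0,0,0,0.5],[40,30,0,0,0,0,0.5],[40,30,0,0,0,0,0.5],[0,0,0,0,0,0,0.5]]]' 40
python3 - <<'E'
from h import *
import h
C,s=cur(); print(s['position'],s['force'],s['clock'])
p=snap('top','top9.png'); q=snap('wrist','wr9.png')
for pp in (p,q):
    obs,mk=axisfit([(pp,C)]); print(mk)
    if mk[0]: print(mark_angle(pp,C,mk[0][0],.3175,-.083))
for n in ['dropper_bottle','black_stopper','tape_roll','index_bolt']:
    print(n,[(np.round(a['xyz'],4).tolist(),round(a['conf'],2)) for a in bot.spot_point(n,p)[:1]])
f=lambda i,u,v:cv2.resize(i[v-60:v+60,u-65:u+65,::-1],(520,480),interpolation=cv2.INTER_LANCZOS4)
cv2.imwrite('pics/m9.png',f(p['img'],315,165))
E
```

```text
clock: 23.85
position: [0.5665, 0.4556, 0.3118]
tool_rot: [-2.461, -0.012, 3.045]
force: [1.2, 1.3, -2.4]
grip_width: 0.0255
finger_force: 0.0
clock: 24.35
position: [0.4011, 0.566, 0.2399]
tool_rot: [-2.463, -0.022, 3.058]
force: [0.8, -0.8, -0.7]
grip_width: 0.0425
finger_force: 0.0
[0.4011 0.566  0.2399] [ 0.8182 -0.7599 -0.6933] 24.35
[(array([321.4667, 171.5333]), 15)]
(np.float64(-0.5931191245396161), array([0.4884, 0.314 , 0.144 ]), np.True_)
[(array([136.4375, 265.9688]), 32)]
(np.float64(2.9506021457433165), array([0.4836, 0.3161, 0.144 ]), np.True_)
dropper_bottle [([0.479, 0.5071, 0.0045], 0.43)]
black_stopper [([0.5443, 0.5216, -0.0017], 0.64)]
tape_roll [([0.5111, 0.601, 0.0031], 0.83)]
index_bolt [([0.5106, 0.6016, 0.0017], 0.68)]
```

View pics/m9.png

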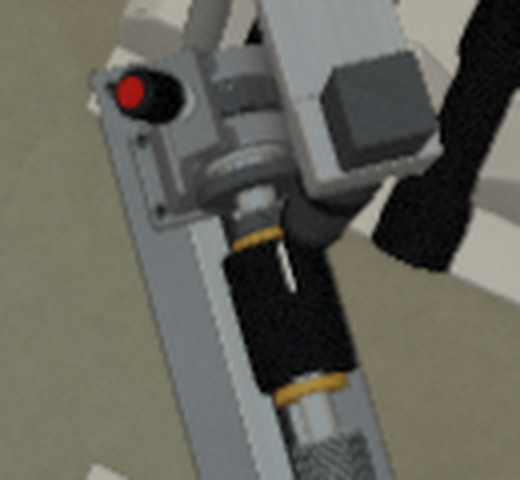

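The crop shows the mark on the barrel's top line at about (288, 265), and the bolt knob is seated at (150, 95). The bottle, stopper and tape roll are where they were, and the arm is clear of everything.

```bash
python3 -c "
from workcell import bot
print(bot.job_done())"
```

```text
the job is handed in; nothing more can be done
None
```

The job is handed in at about 24 s. The index bolt was engaged, so I drew it first and turned the arbor 60° by its collar until the mark faced up, to within about 3° on the cameras. I then pushed the bolt home, where it held against a 19 N check push, and let go; the barrel was not touched, and the bottle, stopper and tape roll were not moved.

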